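# Roll the cells to the pick-up end, then open the box

## Task

With its loose lid kept on, lift the long grey box of battery cells and tip it orange end down until all three cells have rolled over the ridge into the orange half, then set it down level, without dropping it, in the middle of the blue mat. Then take the lid by its black handle, lift it off and lay it, right way up and not dropped, flat on the bench or mat beside the box. The cells must stay in the orange half, and leave the other things on the bench where they are.

Things in the scene. Friction and masses are not known exactly. Their poses are not given: they have to be found in the camera images.
- tray: Long open-topped plastic box, 180 (x) by 66 (y) by 34 mm high, walls 3.5 mm, floor 4 mm, 0.26 kg. Grey; the half towards +x is trimmed orange. Origin at the centre of its underside, z up, x along its length to the orange end, which never points back at the robot at the start. Can be gripped across its 66 mm width at mid-length, the fingers passing either side of the lid's handle; the lid stays inside its outline.
- ridge (a point): Middle of the crest of a ridge across the box floor, halfway along the box, 7 mm above the box's underside (3 mm above its floor). It slopes at 18 degrees over 9 mm to each side: cells roll over it when the box is tipped clearly more than that (about 30 degrees is plenty), otherwise they stay on their side.
- lid: Clear lid, 80 g, resting loose on the box: plate 177 by 63 by 3 mm, under it a plug 170 by 57 by 4 mm that sits in the box with 1.2 to 1.5 mm play; stays on up to some 45 degrees of tilt if not jerked. Origin at the centre of the plug's underside, z up, x along the length: 30 mm above the box's underside when on, at z = 0 laid on the bench (3 mm on the mat).
- lid_handle (a point): Centre of the top face of the lid's black handle bar, 31 mm above the lid's origin (61 mm above the box's underside with the lid on). The bar stands 24 mm high over the plate at mid-lid, 44 mm long along the lid's x and 12 mm thick along its y.
- lid_seat (a point): Where the lid's origin lies when the lid is on: 30 mm above the box's origin.
- orange_half (a point): Point in the box, 44 mm from the middle towards the orange end, at the height of the axis of a cell lying there.
- cell1: Green battery cell, cylinder of 18 mm diameter and 57 mm length with a bright band at one end, about 38 g; origin at its centre, y along its axis. It lies across the box and rolls along it. Starts in the grey half, in the box under the lid.
- cell2: Green battery cell, cylinder of 18 mm diameter and 57 mm length with a bright band at one end, about 38 g; origin at its centre, y along its axis. It lies across the box and rolls along it. Starts in the grey half, in the box under the lid.
- cell3: Green battery cell, cylinder of 18 mm diameter and 57 mm length with a bright band at one end, about 38 g; origin at its centre, y along its axis. It lies across the box and rolls along it. Starts in the grey half, in the box under the lid.
- mat: Blue flat mat fixed on the bench, 240 (x) by 220 (y) by 3 mm; origin at the centre of its underside, on the bench top, z up.
- flask: Bystander: red bottle with black cap, 68 mm diameter, 200 mm high, upright; origin at the centre of its underside.
- screwdriver: Bystander: yellow-handled screwdriver, 170 mm long, lying along its x, up to 35 mm high; origin under its middle.
- heatsink: Bystander: finned aluminium heat sink, 70 by 90 by 32 mm; origin at the centre of its underside.
- breadboard: Bystander: white breadboard with chips, 55 by 130 by 14 mm; origin at the centre of its underside.
- spool: Bystander: white spool, 60 mm diameter, 40 mm high; origin at the centre of its underside.
- meter: Bystander: hand meter, yellow with black face, 160 by 75 by 43 mm, lying flat; origin at the centre of its underside.
- penpot: Bystander: black cup, 76 mm diameter, 90 mm high; origin at the centre of its underside.
Mind the look-alikes: they are no part of the job. What is shaped like the lid but green or pink is not meant.

How it is judged:
On the way, in this order (a step that is already met when the one before it is completed fails the run):
1. all three cells are in the orange half of the box, with the lid still on (distance between each of cell1, cell2, cell3 and orange_half below 0.042 m and distance between lid and lid_seat below 0.008 m), for 0.15 s.
2. the box stands level in the middle of the mat, lid on, cells still in the orange half (all of step 1 and horizontal distance between tray and mat below 0.045 m and height (world z) of tray below 0.008 m and angle between tray's own z axis and vertical below 0.06 rad and linear speed of tray below 0.02 m/s), for 0.2 s.
At the end, for the whole second after the job is handed in: The box stands level on the mat (within 0.06 rad), its centre within 45 mm of the mat's centre, all three cells in its orange half; the lid lies flat and right way up on the bench or mat (origin under 8 mm high, tilt under 0.08 rad); box and lid at rest (distance between each of cell1, cell2, cell3 and orange_half below 0.042 m and horizontal distance between tray and mat below 0.045 m and height (world z) of each of tray, lid below 0.008 m and angle between tray's own z axis and vertical below 0.06 rad and angle between lid's own z axis and vertical below 0.08 rad and linear speed of each of tray, lid below 0.02 m/s); the robot touches nothing.
It fails at once if the lid comes off while a cell is not yet in the orange half, or a cell leaves that half once the lid is off (distance between lid and lid_seat above 0.015 m and not (distance between each of cell1, cell2, cell3 and orange_half below 0.042 m)).
It fails at once if the box is dropped: it comes down onto bench or mat faster than 0.6 m/s (height (world z) of tray below 0.02 m and linear speed of tray above 0.6 m/s).
It fails at once if the lid is dropped: it comes down onto bench or mat faster than 0.6 m/s (height (world z) of lid below 0.02 m and linear speed of lid above 0.6 m/s).
It fails at once if one of the other things on the bench is moved by more than 40 mm (distance of any of flask, screwdriver, heatsink, breadboard, spool, meter, penpot from where it was at the start of the episode above 0.04 m).
It also fails if it takes over 67 s, if anything falls off the work surface, if the arm or the gripper's body presses on something with over 40 N, if the wrist force passes 120 N, or if a joint passes its speed limit or range.

## Robot

A 6-joint arm with a two-finger parallel gripper is mounted at the origin on the work surface. World frame = base frame: x ahead of the robot, y to its left, z up, the work surface at z = 0. Lengths are in m, angles in rad, forces in N, time in s.
With the tool pointing down it reaches from about 0.375 to 0.9 m from the base axis. Payload 3.1 kg.
Tool frame: the origin (TCP) lies between the finger pads; the fingertips stand 22 mm ahead of it and the grasp point (between the pads) lies 3 mm ahead of it; z points along the fingers, y is the line along which they close (so a half turn about z gives the same grasp; the last joint's range is limited). The gripper opens to 87 mm and grips with 3 to 60 N. Pads are 19 mm wide; open, the fingers measure 117 mm over their backs; the gripper's body (75 mm by 190 mm) begins 51 mm behind the grasp point.
Start: joints at [1.02, 0.527, 1.433, -0, 1.181, -0.178], TCP at [0.227, 0.582, 0.222] pointing down, gripper open.
Joint ranges: [-3.08, 3.08], [-0.75, 2.2], [0.22, 2.44], [-1.43, 4.57], [0, 2.65], [-2.85, 2.85]. Speed limits (rad/s): [2.79, 2.79, 3.14, 3.14, 3.14, 3.14].

## Interface

Orientations are given as a unit quaternion [x, y, z, w].
In Python, from rig import robot gives the robot as it stands.
- The arm moves only by the tool move_arm, never from a script. Its argument "series" is text: rows parted by semicolons, each of 6 numbers parted by spaces: the shift along the tool's x, y, z in mm, then the turn, a rotation vector about the tool's x, y, z in degrees. In form: dx dy dz ax ay az; .... A call has 1 to 8 rows; each row is the pose to reach, as a shift and turn from the pose commanded when the call began, along the tool's axes at that moment; what a row does not reach only later rows make up. A row lasts 1/12 s, in which the tool goes at most 41.7 mm and 7.16 degrees, less where a joint would pass 70% of its speed; a pose out of reach is approached as far as the arm can. A call with a gripper value outside its range is refused whole. "jaw" is the opening, from 0 (shut) to 1 (fully open), set as the call begins (left out, the last holds). The fingers move at their own pace and stop on an object; "newtons" is the grip in N (left out, the last holds). Time passes only in rows, so rows that repeat a pose let the fingers close. It gives the time, the measured TCP pose, the force, the opening and the grip force at its end, in the units of the state.
- robot.get_obs(): the state, without advancing time (a new reading comes with each control period).
- robot.camera(name): name is "side" or "top"; returns a dict with "img" (480x640x3 uint8, red, green, blue), "mtx" (3x3 intrinsics, pixels), "distortion" ([k1, k2, p1, p2, k3] as OpenCV has them; the pictures are not rectified), "world_to_cam" (4x4, takes a point from world to camera coordinates). Camera axes: x right, y down, z forward; pixel columns grow to the right and rows downward; lengths in m; the calibration is good to about 2 mm. A picture is of the moment at which its call begins. There is no depth.
- robot.hand_in(): hands the job in; it is judged then, once.
Trained networks look in a picture, given as the dict that the camera call returned (one of the last four; its "shot" number tells which), for a name from the list of things; names that differ only in an ending like _2 or _b are one class to them, and where a whole thing is asked for, a point or a joint stands for the part that bears it (a point fixed in the world has none). Each returns a list of dicts, best first, with "p" (0 to 1); they miss things now and then, are a little off and sometimes report something else, mostly with a low value. They report only what shows in the picture. A call takes as long as a camera call. They do not tell look-alikes from the thing itself.
- robot.search_frame(picture, thing): "xyz" ([x, y, z] in m, in world coordinates, good to about 4 mm: the middle of the surface that is visible of it).
- robot.tip_of(picture, thing): "xyz" ([x, y, z] in m, in world coordinates, good to about 4 mm: a listed point, or the origin of a listed thing).
The state is a dict: "time": time; "q": joint angles; "joint_velocities": joint speeds; "joint_torque": joint torques, N m; "position": TCP position; "tool_rot": TCP orientation; "ft_force": force on the tool from outside, world axes, zero at the start; "moment": the same for the moment, N m; "grip_width": finger opening in m; "grip_force": force on a finger pad.
Only numpy, scipy, OpenCV 4.12 (cv2) and the standard library are available. Lean on these libraries where they do the work, as an engineer would, in place of code of your own. Each camera call takes 0.05 s, during which the arm holds its last target. There are 200 camera calls.

## Working session

There is one attempt and no reset: what is moved stays moved. The work goes in short steps, Python scripts to look and compute and a tool call to move; the robot and the scene stay as the last step left them, time stands still between calls to the robot, and variables do not carry over. Pictures are saved under pics/ and viewed, at most 11 in all, crops included, and the job is handed in when it is done.

Besides the shell and the picture viewer there is one more tool, called after "Request:" by a JSON object that holds its "api" and its "payload", one argument or row to a line. move_arm: Moves the arm, as the interface text tells. Its arguments: {"type":"object","properties":{"series":{"type":"string"},"jaw":{"type":"number"},"newtons":{"type":"number"}},"required":["series"]}

```bash
mkdir -p pics
python3 - <<'E'
from rig import robot
import cv2
for n in("top","side"):
    p=robot.camera(n); cv2.imwrite(f"pics/{n}0.png",p["img"][:,:,::-1])
    for t in("tray","lid","lid_handle","ridge","orange_half","mat","flask","penpot","meter","screwdriver","heatsink","breadboard","spool"):
        for f in ("tip_of",):
            try: print(n,t,[(d["xyz"],round(d["p"],2)) for d in getattr(robot,f)(p,t)][:3])
            except Exception as e: print(t,e)
o=robot.get_obs();print(o["time"],o["position"],o["tool_rot"])
E
```

```text
top tray [([0.4955, 0.2327, 0.002], 0.71)]
top lid [([0.2743, 0.2729, 0.0009], 0.91), ([0.5004, 0.2324, 0.0274], 0.88), ([0.3084, 0.5144, -0.0016], 0.88)]
top lid_handle [([0.4993, 0.2337, 0.067], 0.94), ([0.2796, 0.2808, 0.033], 0.67), ([0.6799, 0.4017, 0.0276], 0.66)]
top ridge [([0.7156, -0.1749, -0.0006], 0.58), ([0.4985, 0.231, 0.0098], 0.51), ([0.5238, 0.1954, 0.0096], 0.3)]
top orange_half [([0.5231, 0.1958, 0.0093], 0.65), ([0.5016, 0.2339, 0.064], 0.48)]
top mat [([0.4774, -0.2038, 0.0023], 0.94), ([0.7326, 0.1869, 0.002], 0.45)]
top flask [([0.7397, -0.0347, -0.0015], 0.73)]
top penpot [([0.4848, 0.4399, 0.003], 0.98), ([0.5, 0.2282, 0.0244], 0.16)]
top meter [([0.5157, -0.4835, -0.0007], 0.7), ([0.4981, 0.2351, 0.0236], 0.47)]
top screwdriver [([0.5753, 0.0012, 0.0002], 0.73)]
top heatsink [([0.7326, 0.1881, 0.0009], 0.7)]
top breadboard [([0.7195, -0.176, 0.0004], 0.64)]
top spool [([0.4115, 0.0106, -0.0009], 0.8)]
side tray [([0.4987, 0.2347, -0.0015], 0.6)]
side lid [([0.3039, 0.5127, -0.0009], 0.87), ([0.2805, 0.2754, -0.0019], 0.82), ([0.6806, 0.4024, 0.0013], 0.81)]
side lid_handle [([0.4961, 0.2342, 0.061], 0.8), ([0.3104, 0.5116, 0.03], 0.69), ([0.684, 0.3997, 0.0284], 0.65)]
side ridge [([0.5006, 0.2304, 0.0086], 0.64)]
side orange_half [([0.5213, 0.1948, 0.0115], 0.8)]
side mat [([0.4954, 0.2308, 0.0616], 0.57), ([0.4725, -0.2009, 0.0054], 0.56), ([0.7292, 0.1861, 0.0011], 0.25)]
side flask [([0.7395, -0.0338, -0.002], 0.77)]
side penpot [([0.4863, 0.4422, -0.0049], 0.93)]
side meter [([0.5117, -0.4786, -0.0044], 0.91)]
side screwdriver []
side heatsink [([0.7311, 0.1835, 0.0002], 0.8)]
side breadboard [([0.7167, -0.1726, -0.0021], 0.8), ([0.7364, -0.0345, -0.0033], 0.19)]
side spool [([0.4157, 0.0115, 0.0], 0.75)]
1.4 [0.22701363 0.58229005 0.22216675] [ 1.84827564e-01  9.82770966e-01  6.32820084e-06 -1.92894905e-06]
```

View pics/top0.png

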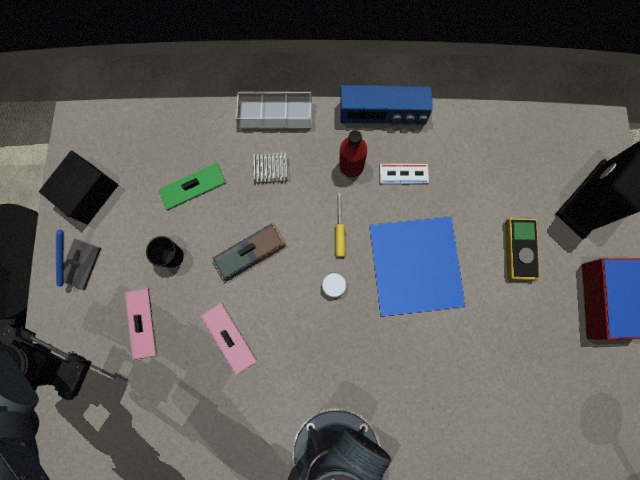

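View pics/side0.png

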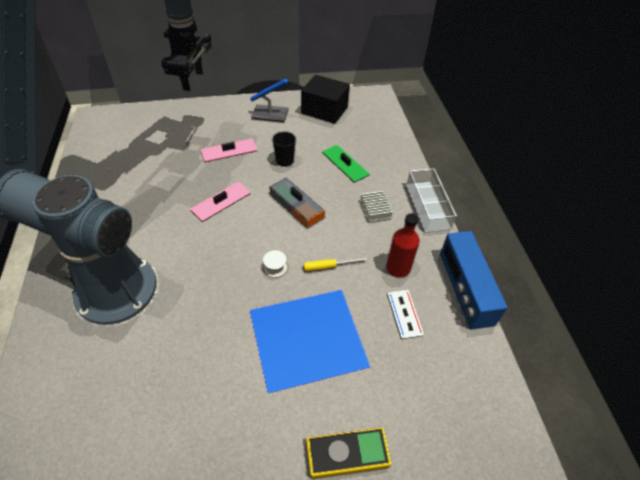

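```bash
cat > h.py <<'E'
from rig import robot
import numpy as np, cv2
from scipy.spatial.transform import Rotation as R
def proj(p,X):
    T=np.array(p["world_to_cam"]); r,_=cv2.Rodrigues(T[:3,:3])
    return cv2.projectPoints(np.float64(X).reshape(-1,1,3),r,T[:3,3],np.float64(p["mtx"]),np.float64(p["distortion"]))[0].reshape(-1,2)
def back(p,uv,z):
    T=np.array(p["world_to_cam"]); n=cv2.undistortPoints(np.float64(uv).reshape(-1,1,2),np.float64(p["mtx"]),np.float64(p["distortion"])).reshape(-1,2)
    d=np.c_[n,np.ones(len(n))]@T[:3,:3]; c=-T[:3,:3].T@T[:3,3]
    return c+d*((z-c[2])/d[:,2])[:,None]
def crop(p,box,k,name,lines=()):
    im=p["img"][:,:,::-1].copy(); x0,y0,x1,y1=box
    im=cv2.resize(im[y0:y1,x0:x1],None,fx=k,fy=k,interpolation=cv2.INTER_CUBIC)
    for L in lines: cv2.polylines(im,[np.int32(np.round((proj(p,L)-[x0,y0]+.5)*k-.5))],True,(0,255,255),1)
    cv2.imwrite("pics/"+name,im)
def boxlines(c,yaw,w,h,z):
    P=np.array([[w,h],[w,-h],[-w,-h],[-w,h]])/2; c_,s=np.cos(yaw),np.sin(yaw)
    return np.c_[P@np.array([[c_,s],[-s,c_]])+c,np.full(4,z)]
def row(target,yawy):
    """tool down, tool y at yawy deg"""
    o=robot.get_obs(); A=R.from_quat(o["tool_rot"]); a=np.radians(yawy)
    y=np.array([np.cos(a),np.sin(a),0]); z=np.array([0,0,-1.]); B=R.from_matrix(np.c_[np.cross(y,z),y,z])
    print("t",round(o["time"],2),"row",np.round(A.inv().apply(np.array(target)-o["position"])*1000,1),np.round(np.degrees((A.inv()*B).as_rotvec()),1))
E
python3 - <<'E'
from h import *
from scipy.optimize import minimize
p=robot.camera("top")
c=[.498,.233]
crop(p,(200,212,300,292),8,"tray.png",[boxlines(c,np.radians(-58),.18,.066,.034)])
row([*c,.15],32)
E
```

```text
t 1.45 row [-379.4 -227.    72.1] [-0.  -0.  36.7]
```

View pics/tray.png

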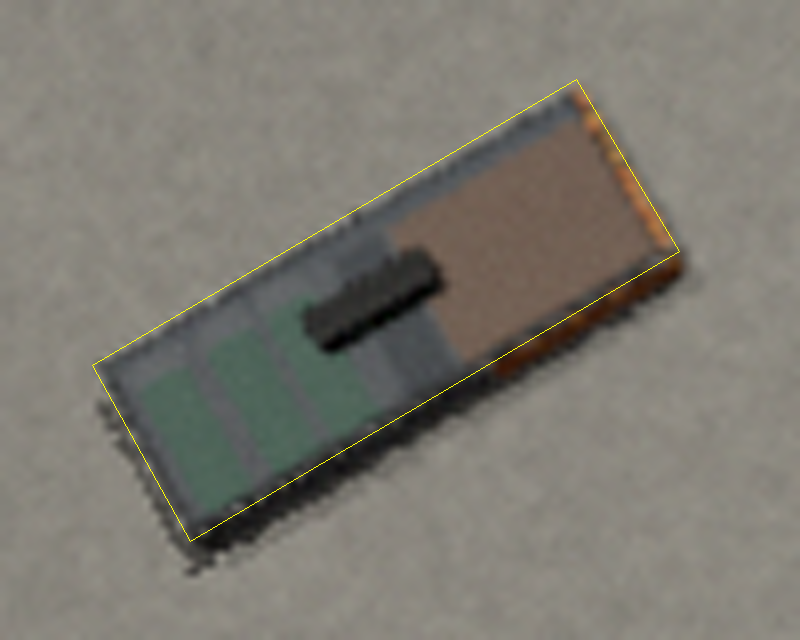

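Request:
{"api": "move_arm", "payload": {
  "series": "-40 -24 4 0 0 4;-80 -48 8 0 0 8;-120 -72 16 0 0 12;-160 -96 24 0 0 16;-200 -120 30 0 0 20;-240 -144 36 0 0 24;-280 -168 44 0 0 28;-310 -186 52 0 0 30",
  "jaw": 1
}}

```text
time: 2.12
position: [0.4303, 0.3199, 0.1764]
tool_rot: [0.434, 0.901, 0.001, 0.0]
ft_force: [0.5, -0.1, 0.6]
grip_width: 0.0871
grip_force: 0.0
```

```bash
python3 -c "
from h import *
row([.497,.233,.15],32)
row([.497,.233,.026],32)"
```

```text
t 2.12 row [-109.5   -2.    26.5] [0.1 0.  6.5]
t 2.12 row [-109.5   -2.1  150.5] [0.1 0.  6.5]
```

Request:
{"api": "move_arm", "payload": {
  "series": "0 0 0 0 0 0;0 0 0 0 0 0;0 0 0 0 0 0"
}}

```text
time: 2.37
position: [0.4289, 0.3214, 0.1762]
tool_rot: [0.433, 0.901, 0.0, -0.0]
ft_force: [0.1, -0.2, -0.2]
grip_width: 0.087
grip_force: 0.0
```

```bash
python3 -c "
from h import *
row([.497,.233,.026],32)"
```

```text
t 2.37 row [-111.7   -2.   150.2] [-0.  -0.   6.6]
```

Request:
{"api": "move_arm", "payload": {
  "series": "-28 0 10 0 0 2;-56 -1 20 0 0 4;-84 -2 35 0 0 6.6;-112 -2 50 0 0 6.6;-112 -2 70 0 0 6.6;-112 -2 70 0 0 6.6;-112 -2 70 0 0 6.6"
}}

```text
time: 2.95
position: [0.4957, 0.2339, 0.1057]
tool_rot: [0.483, 0.876, -0.001, -0.001]
ft_force: [0.0, -0.3, -0.7]
grip_width: 0.0867
grip_force: 0.0
```

```bash
python3 -c "
from h import *
row([.497,.233,.026],32)
p=robot.camera('side')
crop(p,(240,130,360,240),5,'s1.png')"
```

```text
t 2.95 row [-1.6  0.9 79.7] [-0.2 -0.1  0.2]
```

View pics/s1.png

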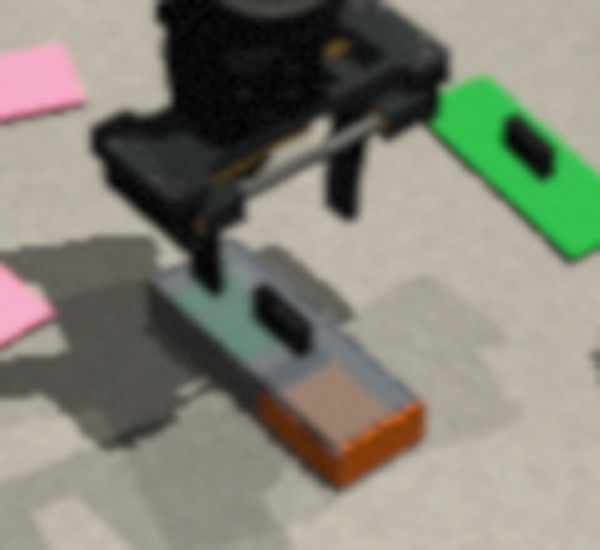

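Request:
{"api": "move_arm", "payload": {
  "series": "-1 1 20 0 0 0;-1 1 40 0 0 0;-1 1 58 0 0 0;-1 1 70 0 0 0;-1 1 78 0 0 0;-1 1 79 0 0 0;-1 1 79 0 0 0"
}}

```text
time: 3.58
position: [0.4987, 0.2333, 0.0278]
tool_rot: [0.483, 0.875, 0.0, 0.0]
ft_force: [-0.7, 0.2, 0.2]
grip_width: 0.0873
grip_force: 0.0
```

Request:
{"api": "move_arm", "payload": {
  "series": "0 0 0 0 0 0;0 0 0 0 0 0;0 0 0 0 0 0;0 0 0 0 0 0;0 0 0 0 0 0;0 0 0 0 0 0;0 0 0 0 0 0;0 0 0 0 0 0",
  "jaw": 0.6,
  "newtons": 15
}}

```text
time: 4.25
position: [0.4993, 0.2325, 0.0278]
tool_rot: [0.484, 0.875, 0.0, 0.0]
ft_force: [0.2, 0.1, 6.2]
grip_width: 0.0659
grip_force: 15.0
```

Request:
{"api": "move_arm", "payload": {
  "series": "0 0 0 0 0 0;0 0 0 0 0 0;0 0 -4 0 0 0;0 0 -14 0 0 0;0 0 -28 0 0 0;0 0 -45 0 0 0;0 0 -60 0 0 0;0 0 -70 0 0 0",
  "jaw": 0.5,
  "newtons": 45
}}

```text
time: 4.92
position: [0.4986, 0.2323, 0.0984]
tool_rot: [0.484, 0.875, -0.0, 0.0]
ft_force: [0.4, 0.7, -4.7]
grip_width: 0.0651
grip_force: 45.0
```

Request:
{"api": "move_arm", "payload": {
  "series": "0 0 -8 0 0 0;0 0 -20 0 0 0;0 0 -35 0 0 0;0 0 -50 0 0 0;0 0 -65 0 0 0;0 0 -75 0 0 0;0 0 -80 0 0 0;0 0 -80 0 0 0"
}}

```text
time: 5.58
position: [0.4991, 0.2325, 0.178]
tool_rot: [0.484, 0.875, 0.001, 0.001]
ft_force: [0.8, 1.2, -5.3]
grip_width: 0.0652
grip_force: 45.0
```

```bash
python3 -c "
from h import *
row([.475,-.203,.18],32)
p=robot.camera('side')
crop(p,(240,80,360,190),5,'s2.png')
print(robot.get_obs()['q'])"
```

```text
t 5.58 row [-356.  -251.9   -2.2] [0.1 0.  0.1]
[ 2.32809062e-01  4.86191438e-01  1.66811907e+00 -6.42608072e-05
  9.87282353e-01 -3.27329700e-01]
```

View pics/s2.png

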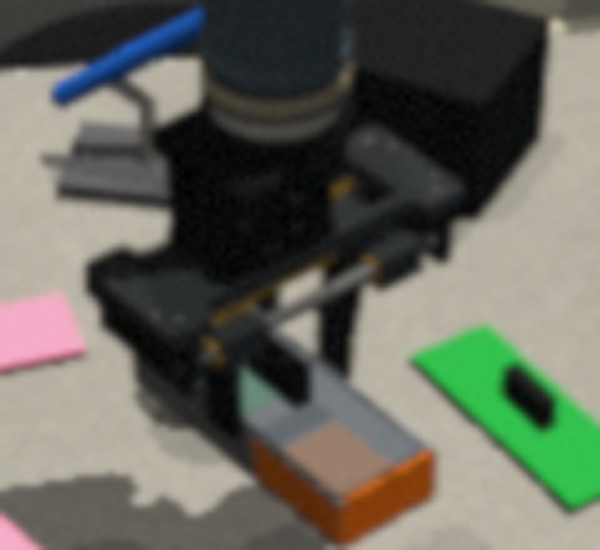

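Request:
{"api": "move_arm", "payload": {
  "series": "0 0 0 0 1 0;0 0 0 0 3 0;0 0 0 0 5.5 0;0 0 0 0 8 0;0 0 0 0 11 0;0 0 0 0 14 0;0 0 0 0 17 0;0 0 0 0 20 0"
}}

```text
time: 6.3
position: [0.4987, 0.232, 0.1762]
tool_rot: [0.477, 0.862, 0.084, -0.153]
ft_force: [0.4, 0.2, -4.8]
grip_width: 0.065
grip_force: 45.0
```

Request:
{"api": "move_arm", "payload": {
  "series": "0 0 0 0 3 0;0 0 0 0 6 0;0 0 0 0 9 0;0 0 0 0 12 0;0 0 0 0 13 0;0 0 0 0 14 0;0 0 0 0 14 0;0 0 0 0 14 0"
}}

```text
time: 6.97
position: [0.4987, 0.2324, 0.1768]
tool_rot: [0.463, 0.837, 0.141, -0.256]
ft_force: [0.6, -0.2, -4.6]
grip_width: 0.0653
grip_force: 45.0
```

```bash
python3 -c "
from h import *
row([.499,.2325,.178],32)
p=robot.camera('side')
crop(p,(240,80,360,190),5,'s3.png')
print(robot.get_obs()['q'])"
```

```text
t 6.97 row [ 0.6  0.3 -1. ] [ -0.1 -34.    0.1]
[-0.03938439  0.61273335  1.59389974  0.49472187  1.32980211 -0.81786891]
```

View pics/s3.png

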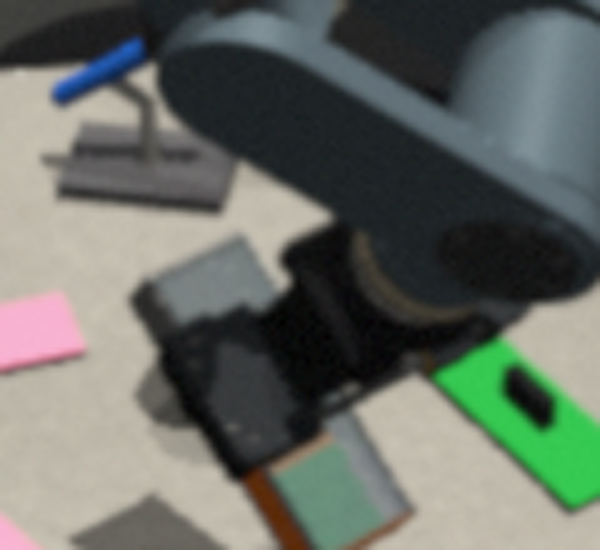

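Request:
{"api": "move_arm", "payload": {
  "series": "0 0 0 0 -1 0;0 0 0 0 -4 0;0 0 0 0 -8 0;0 0 0 0 -12 0;0 0 0 0 -16 0;0 0 0 0 -20 0;0 0 0 0 -24 0;0 0 0 0 -28 0"
}}

```text
time: 7.68
position: [0.498, 0.2332, 0.1782]
tool_rot: [0.483, 0.874, 0.025, -0.044]
ft_force: [-0.9, 0.1, -4.6]
grip_width: 0.0653
grip_force: 45.0
```

Request:
{"api": "move_arm", "payload": {
  "series": "0 0 0 0 -3 0;0 0 0 0 -5 0;0 0 0 0 -6 0;0 0 0 0 -6 0"
}}

```text
time: 8.02
position: [0.4973, 0.2337, 0.1776]
tool_rot: [0.483, 0.876, -0.0, -0.0]
ft_force: [-0.3, 0.0, -4.4]
grip_width: 0.065
grip_force: 45.0
```

```bash
python3 -c "
from h import *
row([.455,-.205,.17],5)
p=robot.camera('top')
crop(p,(200,200,320,290),6,'t4.png')"
```

```text
t 8.02 row [-348.6 -269.6    7.5] [-0.  -0.  27.2]
```

View pics/t4.png

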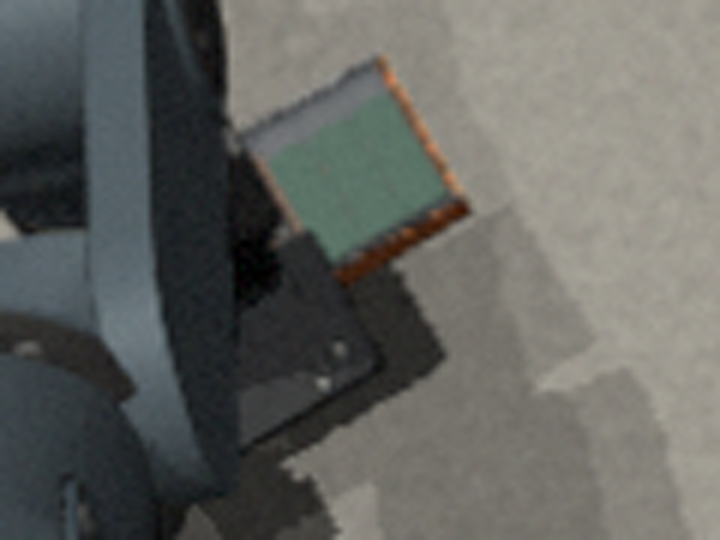

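Request:
{"api": "move_arm", "payload": {
  "series": "-4 -3 0 0 0 0;-12 -9 0 0 0 0;-24 -18 0 0 0 0;-39 -30 0 0 0 0;-55 -42 0 0 0 0;-71 -55 0 0 0 0;-87 -67 0 0 0 0;-103 -79 0 0 0 0"
}}

```text
time: 8.73
position: [0.4862, 0.1008, 0.1771]
tool_rot: [0.485, 0.875, -0.0, -0.0]
ft_force: [-0.0, 0.9, -4.1]
grip_width: 0.065
grip_force: 45.0
```

Request:
{"api": "move_arm", "payload": {
  "series": "-16 -12 0 0 0 1;-32 -25 0 0 0 3;-48 -37 0 0 0 5;-64 -50 0 0 0 8;-80 -62 0 0 0 11;-96 -75 0 0 0 14;-108 -84 0 0 0 16;-116 -90 0 0 0 17"
}}

```text
time: 9.4
position: [0.4716, -0.0458, 0.1772]
tool_rot: [0.61, 0.793, -0.0, 0.0]
ft_force: [0.1, -0.5, -3.3]
grip_width: 0.0652
grip_force: 45.0
```

Request:
{"api": "move_arm", "payload": {
  "series": "0 0 0 0 0 0;0 0 0 0 0 0"
}}

```text
time: 9.57
position: [0.4718, -0.0436, 0.1772]
tool_rot: [0.609, 0.793, 0.0, -0.0]
ft_force: [-0.1, 0.9, -4.5]
grip_width: 0.0655
grip_force: 45.0
```

```bash
python3 -c "
from h import *
row([.455,-.205,.17],5)"
```

```text
t 9.57 row [-151.5  -57.9    7.1] [-0. -0. 10.]
```

Request:
{"api": "move_arm", "payload": {
  "series": "-6 -2 0 0 0 1;-20 -8 0 0 0 2;-40 -15 0 0 0 4;-62 -24 0 0 0 6;-84 -32 0 0 0 8;-106 -41 2 0 0 10;-126 -48 4 0 0 10;-140 -54 6 0 0 10"
}}

```text
time: 10.23
position: [0.4568, -0.1937, 0.1713]
tool_rot: [0.675, 0.738, -0.0, 0.001]
ft_force: [0.5, 0.7, -4.0]
grip_width: 0.065
grip_force: 45.0
```

Request:
{"api": "move_arm", "payload": {
  "series": "-6 -2 0 0 0 0;-10 -4 0 0 0 0;-11 -4 0 0 0 0;-11 -4 0 0 0 0;-11 -4 0 0 0 0"
}}

```text
time: 10.65
position: [0.4533, -0.2024, 0.1713]
tool_rot: [0.675, 0.738, 0.0, -0.0]
ft_force: [-0.2, 0.2, -4.4]
grip_width: 0.0647
grip_force: 45.0
```

```bash
python3 -c "
from h import *
row([.455,-.205,.032],5)"
```

```text
t 10.65 row [ -2.9   1.5 139.3] [-0.  -0.   0.2]
```

Request:
{"api": "move_arm", "payload": {
  "series": "-3 1 5 0 0 0;-3 1 20 0 0 0;-3 1 40 0 0 0;-3 1 60 0 0 0;-3 1 80 0 0 0;-3 1 100 0 0 0;-3 1 115 0 0 0;-3 1 125 0 0 0"
}}

```text
time: 11.32
position: [0.4543, -0.2057, 0.0445]
tool_rot: [0.675, 0.738, -0.0, -0.001]
ft_force: [-0.4, 0.6, -3.9]
grip_width: 0.0653
grip_force: 45.0
```

Request:
{"api": "move_arm", "payload": {
  "series": "0 0 4 0 0 0;0 0 7 0 0 0;0 0 9 0 0 0;0 0 11 0 0 0;0 0 12 0 0 0;0 0 13 0 0 0;0 0 14 0 0 0;0 0 14 0 0 0"
}}

```text
time: 11.98
position: [0.4546, -0.2065, 0.0324]
tool_rot: [0.675, 0.738, 0.0, 0.0]
ft_force: [0.1, -0.5, -5.3]
grip_width: 0.0646
grip_force: 45.0
```

Request:
{"api": "move_arm", "payload": {
  "series": "0 0 0.7 0 0 0;0 0 1.4 0 0 0;0 0 1.4 0 0 0"
}}

```text
time: 12.23
position: [0.4547, -0.2065, 0.0309]
tool_rot: [0.675, 0.738, 0.0, 0.0]
ft_force: [-0.3, 0.6, -3.0]
grip_width: 0.0651
grip_force: 45.0
```

Request:
{"api": "move_arm", "payload": {
  "series": "0 0 0.5 0 0 0;0 0 1 0 0 0;0 0 1 0 0 0"
}}

```text
time: 12.48
position: [0.4547, -0.2065, 0.0307]
tool_rot: [0.675, 0.738, 0.0, 0.0]
ft_force: [-1.9, 1.7, 5.9]
grip_width: 0.0652
grip_force: 45.0
```

Request:
{"api": "move_arm", "payload": {
  "series": "0 0 0 0 0 0;0 0 0 0 0 0;0 0 0 0 0 0;0 0 0 0 0 0;0 0 0 0 0 0;0 0 0 0 0 0;0 0 0 0 0 0;0 0 0 0 0 0",
  "jaw": 1
}}

```text
time: 13.15
position: [0.4545, -0.2064, 0.0297]
tool_rot: [0.675, 0.738, -0.0, -0.0]
ft_force: [-0.3, 0.2, 0.8]
grip_width: 0.0867
grip_force: 0.0
```

Request:
{"api": "move_arm", "payload": {
  "series": "0 0 -4 0 0 0;0 0 -14 0 0 0;0 0 -28 0 0 0;0 0 -40 0 0 0;0 0 -52 0 0 0;0 0 -60 0 0 0;0 0 -60 0 0 0;0 0 -60 0 0 0"
}}

```text
time: 13.82
position: [0.4549, -0.2066, 0.0905]
tool_rot: [0.675, 0.738, 0.0, 0.001]
ft_force: [-0.2, 0.4, 0.4]
grip_width: 0.0872
grip_force: 0.0
```

Run:
```python
from h import *
for n in("side","top"):
    p=robot.camera(n)
    for t in("tray","lid_handle","mat","orange_half","cell1"):print(n,t,[(d["xyz"],round(d["p"],2)) for d in robot.tip_of(p,t)][:3])
    if n=="side": crop(p,(230,250,390,370),5,'s5.png')
```

```text
side tray [([0.4541, -0.2022, 0.005], 0.5)]
side lid_handle [([0.4514, -0.2073, 0.0638], 0.96), ([0.2746, 0.278, 0.0338], 0.8), ([0.6815, 0.3971, 0.031], 0.75)]
side mat [([0.4747, -0.2028, 0.0013], 0.65)]
side orange_half [([0.4579, -0.2525, 0.0146], 0.84), ([0.7368, -0.0326, -0.0009], 0.18)]
side cell1 [([0.5755, -0.0031, -0.001], 0.22)]
top tray [([0.7385, -0.0333, -0.0002], 0.22)]
top lid_handle [([0.6808, 0.4046, 0.029], 0.84), ([0.2788, 0.2826, 0.0318], 0.69), ([0.3051, 0.5097, 0.0343], 0.61)]
top mat []
top orange_half []
top cell1 []
```

View pics/s5.png

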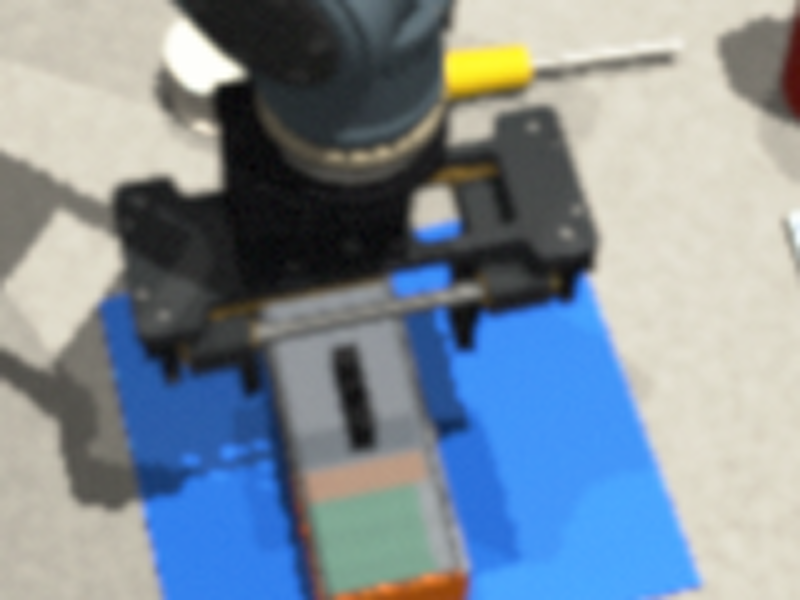

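Request:
{"api": "move_arm", "payload": {
  "series": "0 0 6 0 0 0;0 0 14 0 0 0;0 0 21 0 0 0;0 0 25 0 0 0;0 0 25 0 0 0;0 0 25 0 0 0",
  "jaw": 0.5
}}

```text
time: 14.92
position: [0.4542, -0.2062, 0.0642]
tool_rot: [0.675, 0.738, -0.0, -0.001]
ft_force: [0.4, -0.3, -0.1]
grip_width: 0.0547
grip_force: 0.0
```

Request:
{"api": "move_arm", "payload": {
  "series": "0 0 0 0 0 0;0 0 0 0 0 0;0 0 0 0 0 0;0 0 0 0 0 0;0 0 0 0 0 0;0 0 0 0 0 0;0 0 0 0 0 0;0 0 0 0 0 0",
  "jaw": 0.05,
  "newtons": 15
}}

```text
time: 15.58
position: [0.4546, -0.2064, 0.0649]
tool_rot: [0.675, 0.738, 0.0, 0.0]
ft_force: [1.1, 0.5, 0.0]
grip_width: 0.0064
grip_force: 0.0
```

Run:
```python
from h import *
p=robot.camera("side")
for t in("tray","lid_handle","orange_half"):print(t,[(d["xyz"],round(d["p"],2)) for d in robot.tip_of(p,t)][:3])
o=robot.get_obs();print(o["grip_width"],o["grip_force"],o["time"])
crop(p,(240,280,360,370),6,'s6.png',[np.array([o["position"]+[0,0,-.022]]*2)+[[.01,0,0],[-.01,0,0]]])
```

```text
tray [([0.4538, -0.2048, 0.0012], 0.84)]
lid_handle [([0.682, 0.3986, 0.033], 0.92), ([0.2734, 0.276, 0.0345], 0.69), ([0.4532, -0.2086, 0.0642], 0.62)]
orange_half [([0.4546, -0.2502, 0.015], 0.87)]
0.004521362445024874 0.0 15.7833
```

View pics/s6.png

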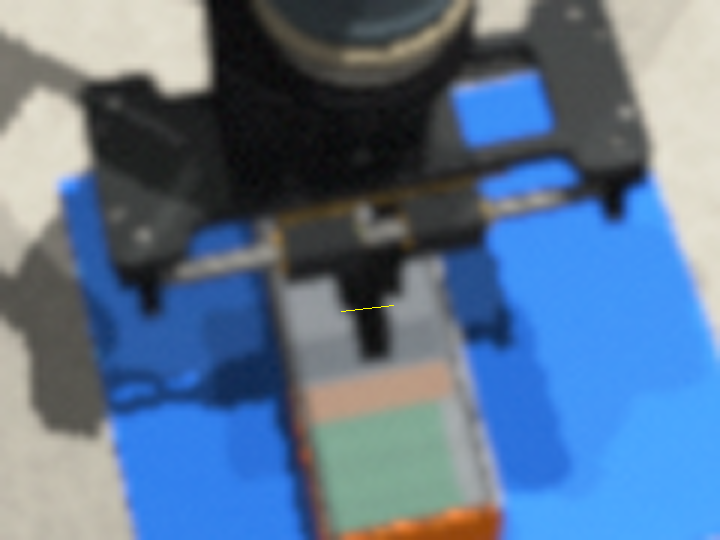

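Request:
{"api": "move_arm", "payload": {
  "series": "0 0 0 0 0 0;0 0 0 0 0 0;0 0 0 0 0 0",
  "jaw": 0,
  "newtons": 15
}}

```text
time: 16.03
position: [0.4546, -0.2064, 0.0648]
tool_rot: [0.675, 0.738, -0.0, -0.0]
ft_force: [-0.3, 0.4, 0.3]
grip_width: 0.0004
grip_force: 0.0
```

Run:
```python
from h import *
p=robot.camera("side"); o=robot.get_obs(); print(o["grip_width"],o["grip_force"],o["position"])
g=p["img"][280:370,240:360].astype(int).sum(2)
# dark mask ascii around handle/fingers
for r in range(34,64): print(r+280,"".join("#" if v<110 else "+" if v<200 else "." for v in g[r,40:85]))
a=np.radians(5);c=np.array([.4545,-.2065]);
print(proj(p,np.r_[boxlines(c,np.radians(-85),.044,.012,.064),boxlines(c,np.radians(-85),.044,.012,.04),boxlines(c,np.radians(-85),.019,.004,.043)]).round(1))
```

```text
0.00029143024072431534 0.0 [ 0.45455879 -0.20638974  0.06476259]
314 #########++++++++++++++##++++++++++++........
315 ###+++++++++++++++++..+#+++++++++++++........
316 #+++....+++++++++++...++..+++++++++++........
317 +++.....++++++++++++.......++++++++++++......
318 .+......+++++++++++++......+++++++++++++.....
319 .........++++++++++++......+++++#######+.....
320 ..........++++++++++++..+++++#########++.....
321 ..........++++++++++++++##++##+++++++++......
322 .........++++++++####+####+++++....+.........
323 .........+++#############++..................
324 .........+#####+#########+...................
325 ..........++++++++#######....................
326 ...+.............+#######....................
327 ...++.............+######....................
328 ....+.............+#####+....................
329 ....+.............+#####+....................
330 ...+++.............####+.....................
331 ...+++.............####+.....................
332 ....++.............+###+...................+.
333 ....++.............+####..................+++
334 ....+++.............####+.............+++++++
335 ....+++.............####+.............+++++++
336 ....+++.............+###+.................+++
337 ....+++.............+###+....................
338 ...+++++............+###+....................
339 ++++++++.............+++.....................
340 ++++++++.....................................
341 ++++++++.....................................
342 ++++++++.....................................
343 +++++++++....................................
[[305.5 334.4]
 [300.3 335.4]
 [296.1 318.7]
 [301.2 317.6]
 [305.5 339.4]
 [300.3 340.4]
 [296.2 323.8]
 [301.3 322.8]
 [302.5 334.3]
 [300.8 334.7]
 [299.1 327.5]
 [300.7 327.2]]
```

Run:
```python
from h import *
p=robot.camera("side")
a=np.radians(5);u=np.array([np.cos(a),np.sin(a)]);v=np.array([np.sin(a),-np.cos(a)]);c=np.array([.4549,-.2066])
for z in(.0905,.08,.0685):
  print(z,[proj(p,[*(c+s*.05*u+.0095*v),z]).round(1)[0].tolist() for s in(-1,1)])
# s1: tcp .1057, yaw 32
a=np.radians(32);u=np.array([np.cos(a),np.sin(a)]);c=np.array([.4957,.2339])
for z in(.1057,.0837): print(z,[((proj(p,[*(c+s*.05*u),z])[0]-[240,130])*5).round().tolist() for s in(-1,1)])
```

```text
0.0905 [[279.5, 328.7], [323.8, 319.8]]
0.08 [[279.7, 331.1], [323.6, 322.2]]
0.0685 [[279.9, 333.5], [323.4, 324.7]]
0.1057 [[204.0, 284.0], [343.0, 207.0]]
0.0837 [[205.0, 313.0], [342.0, 235.0]]
```

Request:
{"api": "move_arm", "payload": {
  "series": "0 0 -3 0 0 0;0 0 -5 0 0 0;0 0 -5 0 0 0;0 0 -5 0 0 0;0 0 -5 0 0 0;0 0 -5 0 0 0;0 0 -5 0 0 0;0 0 -5 0 0 0",
  "jaw": 0.5
}}

```text
time: 16.8
position: [0.4545, -0.2064, 0.0697]
tool_rot: [0.675, 0.738, -0.0, -0.0]
ft_force: [0.3, -0.2, -0.6]
grip_width: 0.0415
grip_force: 0.0
```

Request:
{"api": "move_arm", "payload": {
  "series": "0 0 4 0 0 0;0 0 9 0 0 0;0 0 14 0 0 0;0 0 18 0 0 0;0 0 20 0 0 0;0 0 20 0 0 0"
}}

```text
time: 17.3
position: [0.4542, -0.2061, 0.049]
tool_rot: [0.675, 0.738, -0.0, -0.001]
ft_force: [-0.0, -0.5, -0.1]
grip_width: 0.0432
grip_force: 0.0
```

Request:
{"api": "move_arm", "payload": {
  "series": "0 0 0 0 0 0;0 0 0 0 0 0;0 0 0 0 0 0;0 0 0 0 0 0;0 0 0 0 0 0;0 0 0 0 0 0;0 0 0 0 0 0;0 0 0 0 0 0",
  "jaw": 0.05,
  "newtons": 15
}}

```text
time: 17.97
position: [0.4546, -0.2064, 0.0499]
tool_rot: [0.675, 0.738, 0.0, 0.0]
ft_force: [-0.2, 0.2, 1.5]
grip_width: 0.0118
grip_force: 15.0
```

Request:
{"api": "move_arm", "payload": {
  "series": "0 0 0 0 0 0;0 0 -2 0 0 0;0 0 -5 0 0 0;0 0 -10 0 0 0;0 0 -18 0 0 0;0 0 -28 0 0 0;0 0 -40 0 0 0;0 0 -50 0 0 0",
  "newtons": 25
}}

```text
time: 18.63
position: [0.4548, -0.2065, 0.1012]
tool_rot: [0.675, 0.738, 0.0, 0.001]
ft_force: [-0.5, -0.3, -1.2]
grip_width: 0.0117
grip_force: 25.0
```

Request:
{"api": "move_arm", "payload": {
  "series": "0 0 -6 0 0 0;0 0 -10 0 0 0;0 0 -10 0 0 0;0 0 -10 0 0 0"
}}

```text
time: 18.97
position: [0.4545, -0.2064, 0.11]
tool_rot: [0.675, 0.738, -0.0, 0.0]
ft_force: [-0.4, 0.1, -0.9]
grip_width: 0.0117
grip_force: 25.0
```

Run:
```python
from h import *
o=robot.get_obs();print(o["position"],o["grip_width"],o["grip_force"])
row([.545,-.197,.11],5)
p=robot.camera("side");crop(p,(230,250,390,370),5,'s7.png')
print([(d["xyz"],round(d["p"],2)) for d in robot.tip_of(p,"lid_handle")])
```

```text
[ 0.45454647 -0.20638944  0.10997421] 0.011705499227865322 24.994935393333435
t 18.97 row [ 1.3 90.9 -0. ] [0.  0.  0.1]
[([0.6844, 0.4002, 0.0336], 0.95), ([0.2789, 0.2777, 0.0346], 0.93), ([0.4524, -0.2055, 0.1242], 0.7)]
```

View pics/s7.png

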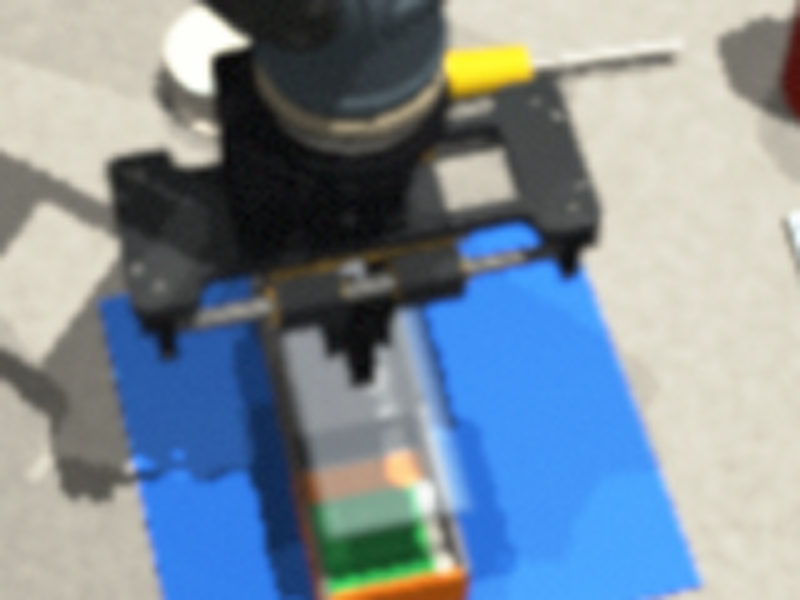

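Request:
{"api": "move_arm", "payload": {
  "series": "0 4 0 0 0 0;0 14 0 0 0 0;1 30 0 0 0 0;1 48 0 0 0 0;1 66 0 0 0 0;1 80 0 0 0 0;1 88 0 0 0 0;1 91 0 0 0 0"
}}

```text
time: 19.73
position: [0.547, -0.1972, 0.1095]
tool_rot: [0.675, 0.738, 0.0, 0.001]
ft_force: [0.5, 0.6, -0.6]
grip_width: 0.0118
grip_force: 25.0
```

Request:
{"api": "move_arm", "payload": {
  "series": "0 0 4 0 0 0;0 0 14 0 0 0;0 0 28 0 0 0;0 0 42 0 0 0;0 0 56 0 0 0;0 0 68 0 0 0;0 0 77 0 0 0;0 0 82 0 0 0"
}}

```text
time: 20.4
position: [0.5438, -0.1969, 0.0261]
tool_rot: [0.675, 0.738, -0.0, -0.001]
ft_force: [0.1, 0.3, -1.6]
grip_width: 0.0118
grip_force: 25.0
```

Request:
{"api": "move_arm", "payload": {
  "series": "0 0 2 0 0 0;0 0 4 0 0 0;0 0 5 0 0 0;0 0 6 0 0 0;0 0 7 0 0 0;0 0 7.5 0 0 0;0 0 8 0 0 0;0 0 8 0 0 0"
}}

```text
time: 21.07
position: [0.5453, -0.1974, 0.02]
tool_rot: [0.675, 0.738, 0.0, 0.0]
ft_force: [0.8, -0.4, -1.7]
grip_width: 0.012
grip_force: 25.0
```

Request:
{"api": "move_arm", "payload": {
  "series": "0 0 0.5 0 0 0;0 0 1 0 0 0;0 0 1 0 0 0"
}}

```text
time: 21.32
position: [0.5453, -0.1974, 0.0199]
tool_rot: [0.675, 0.738, 0.0, 0.0]
ft_force: [-1.5, 0.8, 6.2]
grip_width: 0.0115
grip_force: 25.0
```

Request:
{"api": "move_arm", "payload": {
  "series": "0 0 0 0 0 0;0 0 0 0 0 0;0 0 0 0 0 0;0 0 0 0 0 0;0 0 0 0 0 0;0 0 0 0 0 0;0 0 0 0 0 0;0 0 0 0 0 0",
  "jaw": 0.45
}}

```text
time: 21.98
position: [0.5451, -0.1973, 0.0187]
tool_rot: [0.675, 0.738, -0.0, -0.0]
ft_force: [0.8, 0.2, -0.3]
grip_width: 0.0384
grip_force: 0.0
```

Request:
{"api": "move_arm", "payload": {
  "series": "0 0 -4 0 0 0;0 0 -15 0 0 0;0 0 -35 0 0 0;0 0 -60 0 0 0;0 0 -90 0 0 0;0 0 -120 0 0 0;0 0 -150 0 0 0;0 0 -180 0 0 0"
}}

```text
time: 22.65
position: [0.5449, -0.1971, 0.2014]
tool_rot: [0.675, 0.738, 0.0, 0.0]
ft_force: [0.4, -0.6, -1.0]
grip_width: 0.0392
grip_force: 0.0
```

Request:
{"api": "move_arm", "payload": {
  "series": "60 -40 -30 0 0 0;120 -80 -60 0 0 0;160 -110 -60 0 0 0;190 -130 -60 0 0 0;220 -150 -60 0 0 0;220 -150 -60 0 0 0;220 -150 -60 0 0 0"
}}

```text
time: 23.23
position: [0.372, 0.0113, 0.2596]
tool_rot: [0.675, 0.738, -0.0, -0.001]
ft_force: [0.2, 0.3, 0.2]
grip_width: 0.0388
grip_force: 0.0
```

Run:
```python
from h import *
o=robot.get_obs();print(o["position"],o["time"])
for n in("side","top"):
    p=robot.camera(n)
    for t in("tray","lid","lid_handle","mat","orange_half","cell1"):print(n,t,[(d["xyz"],round(d["p"],2)) for d in robot.tip_of(p,t) if d["xyz"][1]<.1][:3])
    if n=="side":crop(p,(230,250,390,370),5,'s8.png')
```

```text
[0.37203038 0.01128335 0.25956648] 23.2333
side tray [([0.4558, -0.2035, 0.0039], 0.66)]
side lid [([0.5431, -0.1982, -0.0001], 0.79)]
side lid_handle [([0.5428, -0.1964, 0.0364], 0.87)]
side mat [([0.4704, -0.2006, 0.0006], 0.64), ([0.4573, -0.2674, 0.0161], 0.37)]
side orange_half [([0.4565, -0.2516, 0.016], 0.73), ([0.455, -0.2039, 0.0024], 0.57), ([0.4533, -0.2108, 0.0356], 0.57)]
side cell1 [([0.457, -0.2659, 0.0179], 0.63), ([0.4614, -0.2466, 0.0149], 0.57), ([0.4606, -0.2815, 0.0178], 0.55)]
top tray [([0.4536, -0.2045, 0.0043], 0.63)]
top lid [([0.5449, -0.1972, 0.0009], 0.71)]
top lid_handle [([0.5481, -0.194, 0.0361], 0.74)]
top mat [([0.4709, -0.2033, 0.0005], 0.86)]
top orange_half [([0.4622, -0.2514, 0.0143], 0.73), ([0.5752, 0.0013, 0.0026], 0.71), ([0.4571, -0.2062, 0.012], 0.19)]
top cell1 [([0.4574, -0.2437, 0.0149], 0.71), ([0.4566, -0.266, 0.0185], 0.51)]
```

View pics/s8.png

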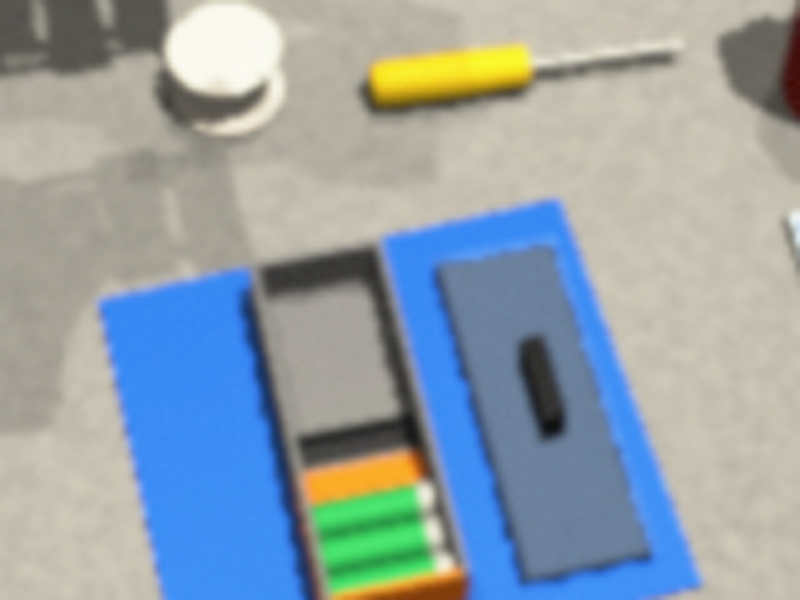

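The box stands on the mat with all three cells in its orange half. The lid lies flat on the mat beside it, handle up.

```bash
python3 -c "
from rig import robot
print(robot.hand_in())"
```

```text
the job is handed in; nothing more can be done
None
```

The job is handed in, with no verdict returned: the last picture shows the box about 2 cm off the mat's centre (45 mm allowed), all three cells in its orange half, the lid flat beside it on the mat and the arm clear.

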